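# Trace a channel's weld with a spring-nosed test probe

### The job

Check the weld in the inner corner of the steel channel for cracks: take the test probe from its blue stand, lean it in under the channel's overhanging flange and draw its sprung nose slowly along the groove of the weld, from the green-marked end to the red-marked end. Keep the nose lightly pressed on the weld the whole way (feel for it: the weld's thickness is not known and changes along its length), never faster than 5 cm/s and never jammed hard against the steel. Then put the probe back upright in its stand, fully down, and leave the other things on the table where they are.

Things in the scene. Friction and masses are not known exactly. Their poses are not given: they have to be found in the camera images.
- channel: Fixed steel channel, 180 mm long (y), open to -x; origin at table height, mid-length. Base plate 10 mm thick, x=-55 to +45 mm; upright web, inner face at x=+35 mm; two bolt heads, top 18 mm, at x=-40, y=+-75 mm. Paint marks: green at the -y end, red at the +y end. A dark rippled double-run weld, y=-80 to +80 mm, fills the inner corner of base plate and web; its groove runs between the two runs.
- flange_edge (a point): Middle of the lower front edge of the channel's top flange (channel x=10, z=92 mm; flange 8 mm thick). The flange overhangs the weld, so a probe with its nose on the weld must lean 25 to 50 degrees from upright, handle towards the channel's -x; 30 is good.
- weld_start (a point): Corner line of base plate and web at the weld's green end. x axis: along the weld to its red end (160 mm). z axis: out of the corner at 45 degrees, up and to the channel's -x. With the nose in the groove its ball centre has y=0 within 4.5 mm and an UNKNOWN z: 13 to 25 mm at mid-length, changing evenly by up to 0.05 mm per mm along the weld. Find it by touch, follow it by force.
- probe: Grey round test probe, loose, 140 to 190 g, upright in the stand. Origin: centre of the handle's lower shoulder; z axis along the probe, from nose to handle end. Handle: cylinder 26 mm in diameter, z=0 to 90 mm (cap to 94). Grip it from above at z = 55 to 65 mm, any yaw. A fixed steel sleeve, 16 mm in diameter, reaches down to z=-14 mm; the nose comes out of it.
- nose: The probe's brass nose, a round-ended rod 10 mm in diameter that slides into the probe against a spring; origin and axes as probe while it is out. It gives at about 1.4 N and goes in 4 mm at 1 N per mm more (5.4 N at the end); beyond that it is solid and the push rises steeply. Light pressing is 2 to 5 N along the probe.
- nose_tip (a point): Centre of the 5 mm radius ball at the end of the nose: 55 mm below the probe's origin along its axis while the nose is out (extreme point 60 mm below).
- stand: Fixed blue block, 70 x 70 mm, 95 mm high, on a dark 84 mm square foot; origin at the centre of its underside. From the top: a round socket 34 mm in diameter, 30 mm deep, chamfered; its floor (ledge, z = 65 mm) has a 19 mm bore down to the table. The probe stands with its shoulder on the ledge (probe origin 65 mm above the table) and its nose in the bore.
- stand_mouth (a point): Centre of the socket's mouth, on top of the stand, 95 mm above the table.
- spool_blue: Blue spool with black flanges, 64 mm across, 58 mm high, loose bystander standing where the stand might be.
- pliers: Red-handled pliers lying flat, 56 x 162 x 14 mm, loose bystander.
- tape_black: Roll of black tape lying flat, 70 mm across, 24 mm high, loose bystander.
- solder_reel: Small orange reel, 48 mm across, 30 mm high, loose bystander.
Things that resemble listed ones, but are neither listed nor needed, are in the scene too. Of the things that look like the probe, the middle-sized one is meant.

How it is judged:
By the outcome, as a careful person would: the job done as asked, in the order asked, and still so for the second after the job is handed in, with the robot touching nothing.
It also fails if it takes over 64 s, if anything falls off the work surface, if the arm or the gripper's body presses on something with over 40 N, if the wrist force passes 120 N, or if a joint passes its speed limit or range.

### The arm

A 6-joint arm with a two-finger parallel gripper is mounted at the origin on a cart in front of the work surface, level with it; the furniture and walls round the work are solid. World frame = base frame: x ahead of the robot, y to its left, z up, the work surface at z = 0. Lengths are in mm, angles in rad, forces in N, time in s.
With the tool pointing down it reaches from about 325 to 775 mm from the base axis. Payload 9.3 kg.
Tool frame: the origin (TCP) lies at the very end of the fingers, on their centre line; the grasp point (between the pads) lies 19 mm behind it; z points along the fingers, x is the direction in which the jaws open and shut, and the axes are right-handed (so a half turn about z gives the same grasp; the last joint's range is limited). The gripper opens to 85 mm and grips with 20 to 120 N. Pads are 22 mm wide; open, the fingers measure 114 mm over their backs; the gripper's body (76 mm by 85 mm) begins 54 mm behind the grasp point. The pads swing forward as they close: fully open they stand 13 mm farther back than shut.
Start: joints at [-1.417, 0.259, 0.021, 1.334, 0, 1.418], TCP at [166.098, -524.317, 231.279] pointing down, gripper open.
Joint ranges: [-3.04, 3.04], [-0.91, 1.82], [-1.04, 1.36], [-1.92, 1.95], [-1.52, 1.45], [-3.14, 3.14]. Speed limits (rad/s): [2.22, 2.22, 2.79, 3.14, 3.14, 3.14].

### API

Orientations are given as a unit quaternion [w, x, y, z].
In Python, from workcell import r gives the robot as it stands. Calls block until the motion is done:
- r.goto(position, orientation): joint-space move of the TCP to a pose.
- r.move_straight(position, feed=150, frame=None, until_force=None): straight line of the TCP; frame=None keeps the orientation; feed is the mean speed in mm/s. With until_force (N) it stops when the force on the tool has changed by that much, and returns True; else False.
- r.move_j(angles): joint-space move.
- r.gripper_to(opening): finger opening in mm; the grip force is fixed at half the most; returns when the fingers have stopped.
- r.dwell(seconds).
- r.solve_ik(position, orientation): joint angles nearest the present ones, or None.
- r.grab_frame(name): name is "scene" or "top" or "wrist"; returns a dict with "frame" (384x512x3 uint8, red, green, blue), "mtx" (3x3 intrinsics, pixels), "R" (3x3) and "t" (3): a world point X has camera coordinates R X + t. Camera axes: x right, y down, z forward; pixel columns grow to the right and rows downward; lengths in mm; the calibration is good to about 2 mm. A picture is of the moment at which its call begins. There is no depth.
A pose or a line that the arm cannot do raises r.IKError and nothing moves.
- r.close_job(): hands the job in, once; it reports no verdict.
Trained networks look in a picture, given as the dict that the camera call returned (one of the last four; its "shot" number tells which), for a name from the list of things; names that differ only in an ending like _2 or _b are one class to them, and where a whole thing is asked for, a point or a joint stands for the part that bears it (a point fixed in the world has none). Each returns a list of dicts, best first, with "p" (0 to 1); they miss things now and then, are a little off and sometimes report something else, mostly with a low value. They report only what shows in the picture. A call takes as long as a camera call. They do not tell look-alikes from the thing itself.
- r.silhouettes(thing, picture): "mask" (384x512 bool, what is visible of it) and "extent" ([left, top, width, height] in pixels, round what is visible of it).
- r.place_of(thing, picture): "location" ([column, row] in pixels: a listed point, or the origin of a listed thing).
Readings, each from a call of its own:
- r.get_time_s(): time.
- r.get_joint_pos(): joint angles.
- r.get_joint_vel(): joint speeds.
- r.get_effort(): joint torques, N m.
- r.get_position(): TCP position.
- r.get_orientation(): TCP orientation.
- r.get_wrist_force(): force on the tool from outside, world axes, zero at the start.
- r.get_ft_torque(): the same for the moment, N m.
- r.get_width(): finger opening in mm.
Only numpy, scipy, OpenCV 4.12 (cv2) and the standard library are available. Lean on these libraries where they do the work, as an engineer would, in place of code of your own. Each camera call takes 0.05 s, during which the arm holds its last target. There are 200 camera calls.

## Working session

There is one attempt and no reset: what is moved stays moved. The work goes in short steps, each a Python script; the robot and the scene stay as the last script left them, time stands still between calls to the robot, and variables do not carry over. Pictures are saved under pics/ and viewed, about 8 in all and at most 12, crops included, and the job is handed in when it is done.

```bash
mkdir -p pics; ls; cat > h.py <<'E'
import numpy as np, cv2
from workcell import r
def save(f,name,crop=None,s=1):
    a=f["frame"]
    if crop: a=a[crop[1]:crop[3],crop[0]:crop[2]]
    cv2.imwrite("pics/"+name,cv2.cvtColor(cv2.resize(a,None,fx=s,fy=s,interpolation=cv2.INTER_CUBIC),cv2.COLOR_RGB2BGR))
def ray(f,px):
    M,R,t=[np.array(f[k],float) for k in("mtx","R","t")]
    d=R.T@np.linalg.solve(M,[px[0],px[1],1.]); return -R.T@t,d/np.linalg.norm(d)
def atz(f,px,z):
    c,d=ray(f,px); return c+d*(z-c[2])/d[2]
def proj(f,X):
    M,R,t=[np.array(f[k],float) for k in("mtx","R","t")]
    p=M@(R@np.array(X,float)+t); return p[:2]/p[2]
def tri(obs):
    A=np.zeros((3,3));b=np.zeros(3)
    for f,px in obs:
        c,d=ray(f,px);P=np.eye(3)-np.outer(d,d);A+=P;b+=P@c
    return np.linalg.solve(A,b)
E
python3 - <<'E'
from h import *
np.set_printoptions(precision=1,suppress=True)
fs={n:r.grab_frame(n) for n in("scene","top")}
for n,f in fs.items(): print(n,ray(f,(256,192)))
cv2.imwrite("pics/a.png",cv2.cvtColor(np.vstack([fs["scene"]["frame"],fs["top"]["frame"]])[:, :],cv2.COLOR_RGB2BGR)) if 0 else (save(fs["scene"],"a_scene.png",s=1.5),save(fs["top"],"a_top.png",s=1.5))
for n,f in fs.items():
    for t in["channel","flange_edge","weld_start","probe","stand","stand_mouth"]:
        for o in r.place_of(t,f)[:4]: print(n,t,np.array(o["location"]),round(o["p"],2))
print(r.get_time_s(),r.get_orientation())
E
```

```text
pics
scene (array([-104.1,  600.9,  573.6]), array([ 0.6, -0.6, -0.5]))
top (array([ 390. ,  -38.1, 1328.5]), array([ 0.1, -0. , -1. ]))
scene channel [253.3 213.8] 0.58
scene flange_edge [258.  187.2] 0.82
scene flange_edge [265.7 196.3] 0.42
scene weld_start [265.4 198.3] 0.86
scene probe [275.7 253.7] 0.87
scene probe [213.9 246.5] 0.83
scene probe [225.1 281. ] 0.61
scene stand [217.9 267.9] 0.56
scene stand_mouth [217.7 237. ] 0.62
top channel [259.7 176.8] 0.73
top flange_edge [257.4 170.3] 0.84
top weld_start [282.9 166.5] 0.86
top probe [180.2 269.7] 0.69
top probe [154.1 252.2] 0.63
top probe [167.9 221.4] 0.47
top probe [171.2 219.8] 0.33
top stand [169.  222.7] 0.56
top stand_mouth [163.7 220.8] 0.65
0.7 [ 0.   0.8 -0.6  0. ]
```

View pics/a_scene.png

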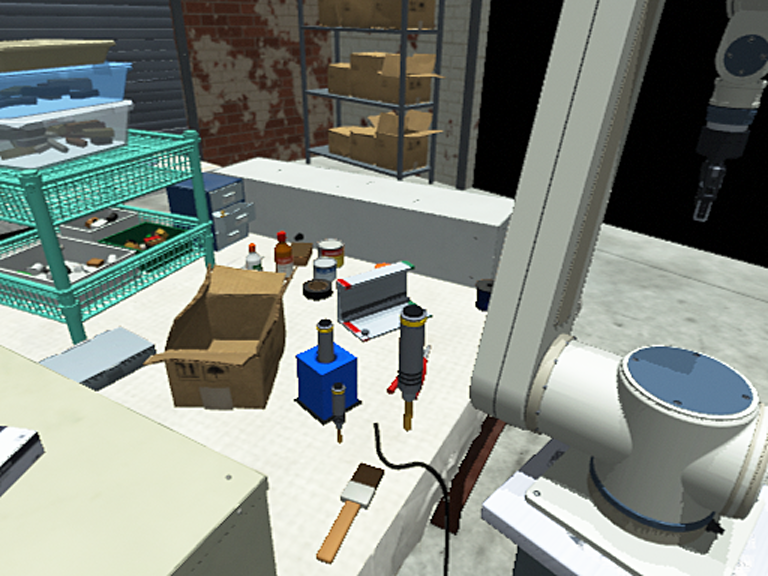

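View pics/a_top.png

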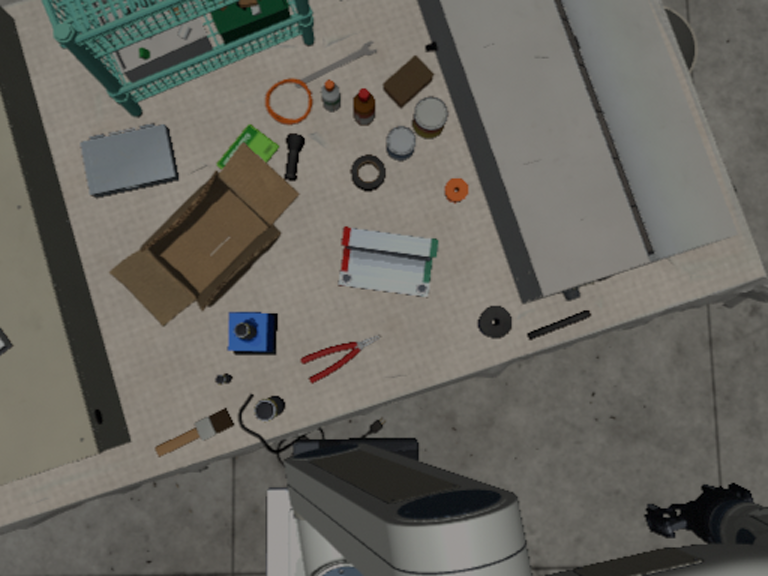

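Three probe look-alikes in the scene picture (1.5x pixels): a large one at (410,365), a small one at (338,410), and one in the blue stand at (325,345). The one in the stand is middle-sized and fits the description. The channel is at top-picture (390,262), green end on the right. Next I'll get rough positions, then close views from the wrist camera.

```bash
cat > s2.py <<'E'
from h import *
from scipy.spatial.transform import Rotation as Ro
np.set_printoptions(precision=1,suppress=True)
f=r.grab_frame("top");g=r.grab_frame("scene")
m=r.place_of("stand_mouth",f)[0]["location"]; m2=r.place_of("stand_mouth",g)[0]["location"]
print("mouth",atz(f,m,95),atz(g,m2,95),tri([(f,m),(g,m2)]))
e=r.place_of("flange_edge",f)[0]["location"]; e2=r.place_of("flange_edge",g)[0]["location"]
print("edge",atz(f,e,92),atz(g,e2,92))
w=r.place_of("weld_start",f)[0]["location"]; w2=r.place_of("weld_start",g)[0]["location"]
print("weld",atz(f,w,10),atz(g,w2,10))
for c in[(344,228),(437,240),(437,257),(342,245)]: print("flange",atz(f,np.array(c)/1.5,100))
for c in[(338,287),(427,297)]: print("base",atz(f,np.array(c)/1.5,10))
for c in[(246,329)]: print("probe cap",atz(f,np.array(c)/1.5,159))
h=r.grab_frame("wrist"); p=np.array(r.get_position()); q=r.get_orientation()
T=Ro.from_quat(np.roll(q,-1)); C,d=ray(h,(256,192))
print("cam in tool",T.inv().apply(C-p),T.inv().apply(d)); print(np.array(h["mtx"]),T.as_matrix())
E
python3 s2.py
```

```text
mouth [444.8 186.7  95. ] [437.  187.3  95. ] [443.3 185.5  91.3]
edge [590.3 -75.1  92. ] [573.2 -76.7  92. ]Traceback (most recent call last):
  File "s2.py", line 9, in <module>
    w=r.place_of("weld_start",f)[0]["location"]; w2=r.place_of("weld_start",g)[0]["location"]
      ~~~~~~~~~~~~~~~~~~~~~~~~~~^^^
IndexError: list index out of range
```

```bash
sed -i '/"weld/d;/^w=/d' s2.py; python3 s2.py
```

```text
mouth [443.9 180.9  95. ] [440.8 189.1  95. ] [445.4 183.3  89.6]
edge [442.9 162.3  92. ] [567.1 -84.5  92. ]
flange [637.2   2.5 100. ]
flange [ 612.6 -169.8  100. ]
flange [ 580.7 -169.   100. ]
flange [605.3   6.5 100. ]
base [537.2  18.3  10. ]
base [ 515.2 -156.9   10. ]
probe cap [449.4 172.  159. ]
cam in tool [   1.   -85.7 -143.8] [0.  0.3 0.9]
[[285.9   0.  254.3]
 [  0.  285.9 190.2]
 [  0.    0.    1. ]] [[ 0.3 -1.  -0. ]
 [-1.  -0.3 -0. ]
 [ 0.   0.  -1. ]]
```

```bash
cat >> h.py <<'E'
from scipy.spatial.transform import Rotation as Ro
def quat(M): return np.roll(Ro.from_matrix(M).as_quat(),1)
def tool(yaw,lean=0,flip=False):
    """channel yaw; tool leaned so that handle goes to channel -x; jaws along channel y"""
    c=np.array([np.cos(yaw),np.sin(yaw),0]);y=np.array([-c[1],c[0],0]);z=np.array([0,0,1.])
    a=-np.sin(lean)*c+np.cos(lean)*z   # probe axis up
    X=-y if not flip else y
    return np.column_stack([X,np.cross(-a,X),-a])
E
python3 - <<'E'
from h import *
np.set_printoptions(precision=2,suppress=True)
yaw=np.radians(-8.1)
for fl in(0,1):
  for p,l in[((444,180,300),0),((444,180,106),0),((560,-75,110),.52),((545,-155,110),.52),((570,5,110),.52),((500,-155,250),.52)]:
    j=r.solve_ik(p,quat(tool(yaw,l,fl))); print(fl,p,l,None if j is None else np.array(j))
q=quat(tool(yaw))
r.goto((470,-90,330),q); f=r.grab_frame("wrist"); save(f,"w_ch.png",s=1.5)
import pickle; 
r.goto((400,170,330),q); g=r.grab_frame("wrist"); save(g,"w_st.png",s=1.5)
pickle.dump((f,g),open("w.pkl","wb"))
for t in("stand_mouth","probe"): print(t,[(np.array(o["location"]),o["p"]) for o in r.place_of(t,g)])
for t in("flange_edge","weld_start","channel"): print(t,[(np.array(o["location"]),o["p"]) for o in r.place_of(t,f)])
print(r.get_time_s())
E
```

```text
0 (444, 180, 300) 0 [ 0.21  0.12  0.02  1.47  0.   -2.79]
0 (444, 180, 106) 0 [ 0.21  0.21 -0.37  0.98  0.   -2.79]
0 (560, -75, 110) 0.52 [-0.33  0.09 -0.68  0.29  0.09  2.98]
0 (545, -155, 110) 0.52 [-0.52  0.1  -0.66  0.32  0.19  2.81]
0 (570, 5, 110) 0.52 [-0.14  0.1  -0.67  0.28 -0.   -3.14]
0 (500, -155, 250) 0.52 [-0.58 -0.1  -0.46  0.73  0.21  2.75]
1 (444, 180, 300) 0 [0.21 0.12 0.02 1.47 0.   0.35]
1 (444, 180, 106) 0 [ 0.21  0.21 -0.37  0.98  0.    0.35]
1 (560, -75, 110) 0.52 [-0.33  0.09 -0.68  0.29  0.09 -0.17]
1 (545, -155, 110) 0.52 [-0.52  0.1  -0.66  0.32  0.19 -0.34]
1 (570, 5, 110) 0.52 [-0.14  0.1  -0.67  0.28 -0.    0.  ]
1 (500, -155, 250) 0.52 [-0.58 -0.1  -0.46  0.73  0.21 -0.39]
stand_mouth [(array([237.8, 126.3]), 0.72)]
probe [(array([239.4, 117.6]), 0.93), (array([287.5, 210.9]), 0.86), (array([220.5, 179.5]), 0.82)]
flange_edge [(array([230.3,  58.5]), 0.89), (array([ 80. , 192.1]), 0.45)]
weld_start [(array([290.6,  46.2]), 0.63), (array([ 61.4, 201.5]), 0.28)]
channel []
8.3917
```

View pics/w_ch.png

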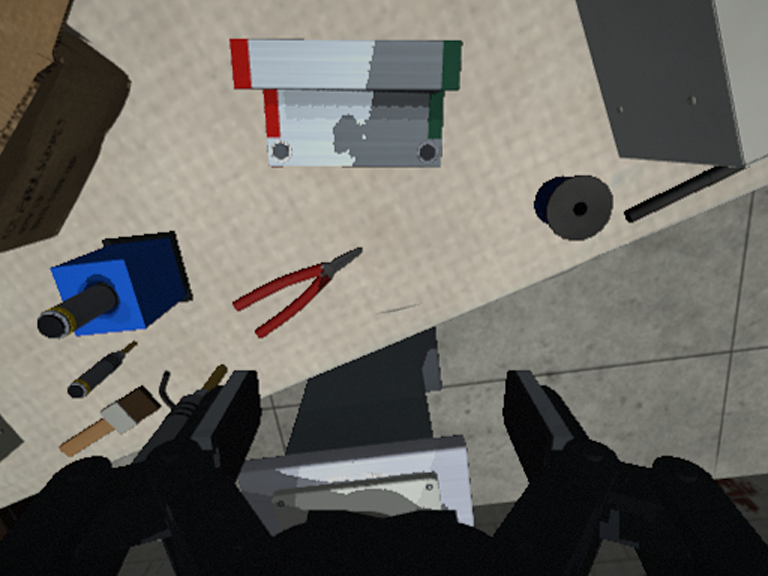

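View pics/w_st.png

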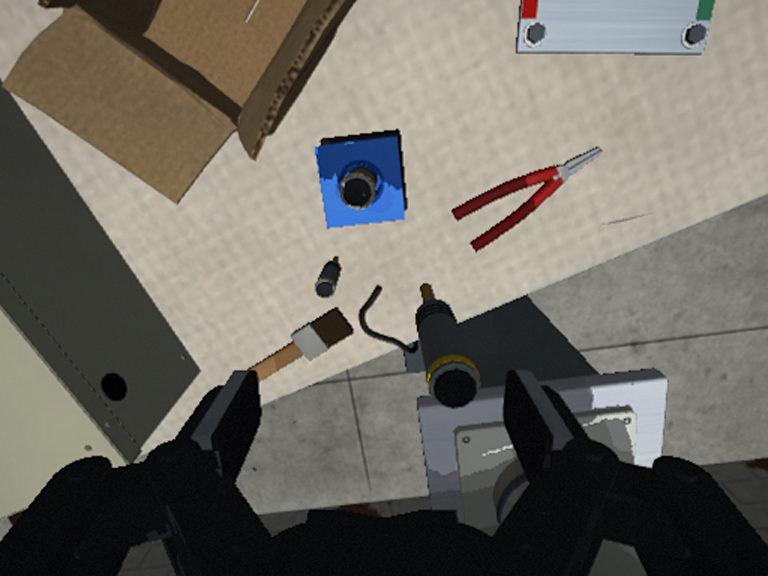

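The wrist channel view shows the flange at 1.5x pixels (230..462, 39..90) and the base front edge at row 167, columns 268–441. The stand view shows the middle-sized probe upright in the stand with its cap at (358,190); the large and small ones stand outside at (455,388) and (325,287).

```bash
python3 - <<'E'
from h import *
import pickle
from scipy.optimize import least_squares
np.set_printoptions(precision=2,suppress=True)
f,g=pickle.load(open("w.pkl","rb"))
a=cv2.resize(g["frame"][80:160,195:285],None,fx=6,fy=6,interpolation=cv2.INTER_CUBIC)
cv2.imwrite("pics/st_crop.png",a[:,:,::-1])
P=np.array([(-55,90,10),(-55,-90,10),(10,90,92),(10,-90,92),(45,90,100),(45,-90,100)],float)
px=np.array([(268,167),(441,167),(233,90),(460,91),(230,39),(462,41)])/1.5
def W(v): return np.array([v[0]+np.cos(v[2])*p[0]-np.sin(v[2])*p[1] for p in P]),np.array([v[1]+np.sin(v[2])*p[0]+np.cos(v[2])*p[1] for p in P])
def res(v):
    X,Y=W(v); return np.concatenate([proj(f,(x,y,p[2]))-q for x,y,p,q in zip(X,Y,P,px)])
s=least_squares(res,[583,-80,-.14]); print(s.x,np.degrees(s.x[2]));print(res(s.x).reshape(-1,2))
print("cap",atz(g,np.array([358,190])/1.5,159),"mouth",atz(g,(237.8,126.3),95),"probe origin",atz(g,(239.4,117.6),65))
E
```

```text
[584.81 -79.34  -0.15] -8.43331463037733
[[ 0.08 -0.41]
 [-0.28  0.2 ]
 [ 2.38 -0.  ]
 [-1.47  0.18]
 [-1.01  0.09]
 [ 0.29 -0.3 ]]
cap [452.15 179.16 159.  ] mouth [446.08 184.57  95.  ] probe origin [454.41 182.6   65.  ]
```

View pics/st_crop.png

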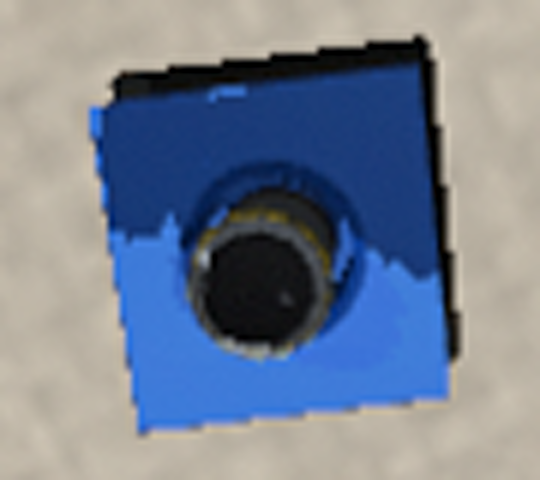

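The crop confirms the probe in the blue stand: cap at crop (262,287), socket centre about (275,250). The top-face corners are at (95,107), (420,65), (448,398) and (140,432).

```bash
python3 - <<'E'
from h import *
import pickle
np.set_printoptions(precision=2,suppress=True)
f,g=pickle.load(open("w.pkl","rb"))
for c in[(95,107),(420,65),(448,398),(140,432),(275,250)]: print(atz(g,np.array(c)/6+[195,80],95))
print("cap",atz(g,np.array([262,287])/6+[195,80],159))
# wrist over the stand, flipped camera, then low-angle check
yaw=np.radians(-8.4); q=quat(tool(yaw,0,True))
r.goto((450,181,260),q); h=r.grab_frame("wrist"); t=r.grab_frame("scene")
pickle.dump((h,t),open("w2.pkl","wb"))
save(h,"st2.png",s=1.5)
print([(np.array(o["location"]),o["p"],atz(h,o["location"],95)) for o in r.place_of("stand_mouth",h)])
print(ray(h,(256,192)),r.get_time_s())
E
```

```text
[485.69 212.6   95.  ]
[484.31 143.9   95.  ]
[414.23 146.77  95.  ]
[416.39 215.78  95.  ]
[451.34 179.74  95.  ]
cap [450.92 179.36 159.  ]
[(array([249.5, 174.2]), 0.86, array([454.57, 174.53,  95.  ]))]
(array([369.12, 192.76, 403.84]), array([ 0.33, -0.04, -0.94])) 11.2
```

View pics/st2.png

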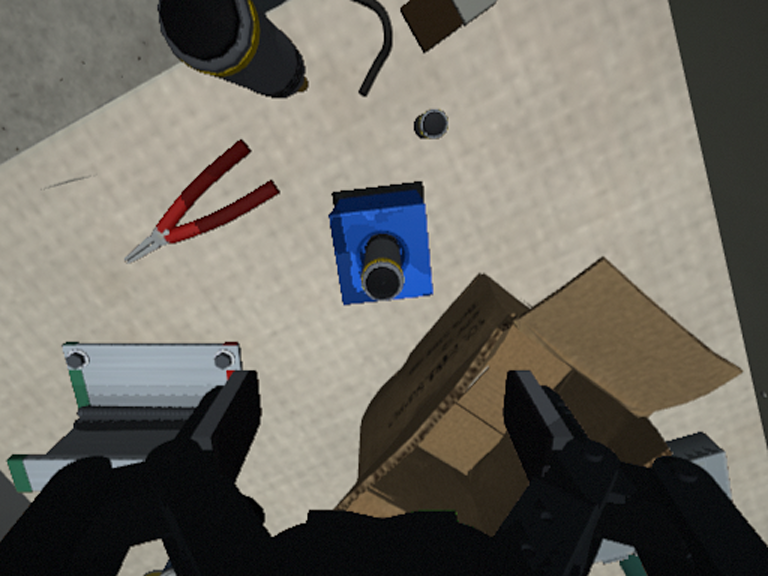

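Both views agree: the stand axis is at about (450.5, 179.7), with a 70 mm square top. Now the grasp and lift, then over to the pre-weld pose.

```bash
cat >> h.py <<'E'
YAW=np.radians(-8.43); ORG=np.array([584.8,-79.3,0])
CX=np.array([np.cos(YAW),np.sin(YAW),0]);CY=np.array([-CX[1],CX[0],0]);Z=np.array([0,0,1.])
WS=ORG+35*CX-80*CY+10*Z; WZ=(Z-CX)/2**.5; WY=np.cross(WZ,CY)
LEAN=np.radians(30); TL=tool(YAW,LEAN,True); AX=-TL[:,2]; QL=quat(TL); Q0=quat(tool(YAW,0,True))
TIP2TCP=55+41
def tcp(x,y,z): return WS+x*CY+y*WY+z*WZ+TIP2TCP*AX
def force(n=4):
    F=[]
    for _ in range(n): F.append(r.get_wrist_force()); r.dwell(.02)
    return np.mean(F,0)
E
python3 - <<'E'
from h import *
import pickle
np.set_printoptions(precision=2,suppress=True)
h,t=pickle.load(open("w2.pkl","rb"))
print("cap",atz(h,np.array([382,281])/1.5,159),"top",atz(h,np.array([383,254])/1.5,95))
print("F0",force())
r.move_straight((450.5,179.7,106),feed=150)
print("F1",force()); r.gripper_to(15); print("w",r.get_width(),force())
r.move_straight((450.5,179.7,245),feed=150)
print("lift",r.get_width(),force(),r.get_time_s())
r.goto(WS+3*CY+AX*TIP2TCP-75*CX+60*Z,QL)
print("pre",r.get_position(),force(),np.std([r.get_wrist_force() for _ in range(5)],0),r.get_time_s())
s=r.grab_frame("scene"); save(s,"pre.png",(180,100,360,300),4)
E
```

```text
cap [449.7  181.07 159.  ] top [449.95 181.81  95.  ]
F0 [-0.05 -0.27 -0.12]
F1 [-0.16  0.45  0.08]
w 24.755410855293366 [-0.73  0.1   3.37]
lift 24.628773511029177 [-0.05  0.04 -2.17] 14.3
pre [ 486.84 -142.22  153.42] [ 0.44  0.38 -1.33] [0. 0. 0.] 15.6333
```

View pics/pre.png

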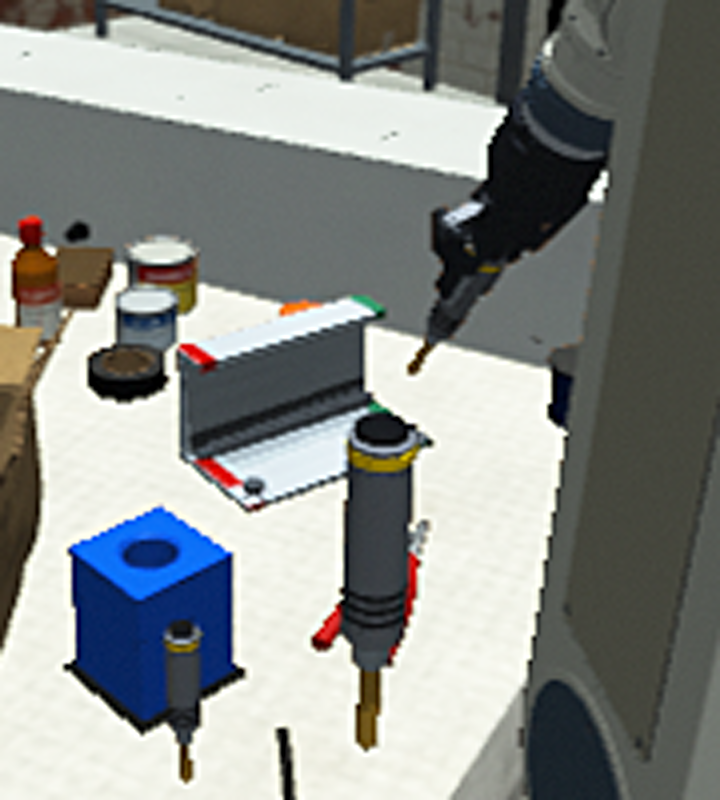

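The picture shows the probe held straight and leaning, at crop (440,320), with the stand socket empty. Next: go in under the flange, with force checks, and touch the weld at the green end.

```bash
python3 - <<'E'
from h import *
np.set_printoptions(precision=2,suppress=True)
print("hit?",r.move_straight(tcp(3,0,38),feed=80,until_force=4),r.get_position()-tcp(3,0,38))
r.dwell(.3); B=force(10); print("base",B); np.save("B.npy",B)
hit=r.move_straight(tcp(3,0,7),feed=12,until_force=2.2); r.dwell(.1)
d=np.array(r.get_position())-tcp(3,0,0); F=force(6)-B
print(hit,"z",d@WZ,"y",d@WY,"Fa",F@AX,"Fx,y,z",F@CY,F@WY,F@WZ,r.get_time_s())
for i in range(4):
    print(np.round([ (force(3)-B)@v for v in(AX,CY,WY)],2))
s=r.grab_frame("scene"); save(s,"touch.png",(215,150,305,230),7)
E
```

```text
hit? False [-0.17  0.1  -0.03]
base [ 0.1   0.01 -1.57]
True z 22.125819764223593 y 0.9173994685589069 Fa 2.8621591070948846 Fx,y,z -0.557538865911189 -1.3723238314258546 2.595412085734584 18.6333
[ 2.9  -0.72 -1.81]
[ 2.67 -0.55 -1.49]
[ 3.45 -0.76 -1.23]
[ 2.54 -1.54 -1.67]
```

```bash
python3 - <<'E'
from h import *
np.set_printoptions(precision=2,suppress=True)
B=np.load("B.npy"); z0=22.1
for y in(0.9,0,-1,-2,-3,-1.5,0,1.5):
    r.move_straight(tcp(3,y,z0),feed=10); r.dwell(.08)
    F=force(5)-B; d=np.array(r.get_position())-tcp(3,0,0)
    print(y,"act y,z",round(d@WY,2),round(d@WZ,2),"Fa %.2f Fx %.2f Fy %.2f Fz %.2f"%(F@AX,F@CY,F@WY,F@WZ))
    if F@AX>5.2: z0+=.8
print(r.get_time_s())
E
```

```text
0.9 act y,z 0.93 22.1 Fa 3.07 Fx -0.21 Fy -1.48 Fz 2.78
0 act y,z 0.21 22.1 Fa 2.92 Fx -0.52 Fy -0.55 Fz 2.87
-1 act y,z -0.88 22.08 Fa 2.48 Fx 0.32 Fy -0.09 Fz 2.54
-2 act y,z -1.7 22.08 Fa 2.42 Fx 0.68 Fy 0.70 Fz 2.69
-3 act y,z -2.69 22.12 Fa 1.83 Fx 0.64 Fy 2.23 Fz 2.49
-1.5 act y,z -1.67 22.11 Fa 2.41 Fx 0.92 Fy 1.14 Fz 2.80
0 act y,z -0.37 22.1 Fa 1.76 Fx 1.06 Fy -0.69 Fz 1.64
1.5 act y,z 1.06 22.08 Fa 2.67 Fx 0.91 Fy -2.73 Fz 2.03
22.7667
```

View pics/touch.png

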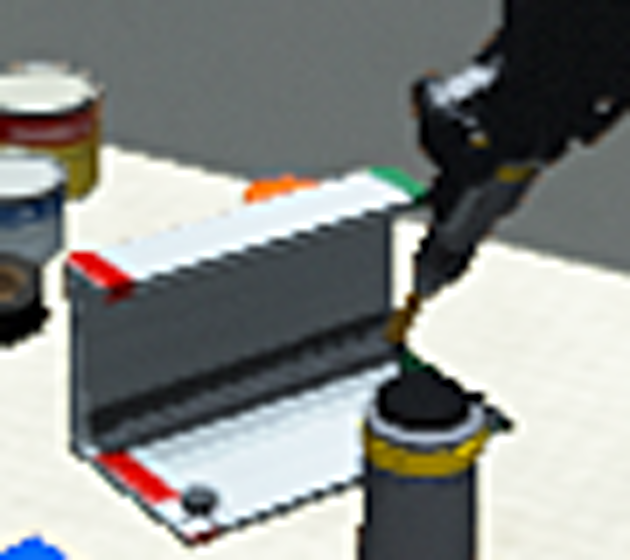

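The touch picture shows the nose at the green end of the weld, crop (400,330). The lateral force changes sign near y=-0.6, so the nose sits in the groove with its ball at about z=23. Now the force-guided pass.

```bash
python3 - <<'E'
from h import *
B=np.load("B.npy"); T=3.4
x,y,z,sl=1.0,-.5,21.6,0.
r.move_straight(tcp(x,y,z),feed=10)
for _ in range(2):
    r.dwell(.05); F=force(4)-B; z+=np.clip(.6*(F@AX-T),-.8,.8); y+=.2*(F@WY)
    r.move_straight(tcp(x,y,z),feed=8)
F=force(4)-B; print("start Fa %.2f Fy %.2f z %.2f"%(F@AX,F@WY,z),r.get_time_s())
t0=r.get_time_s()
while x<158.5:
    dx=min(5,158.5-x); x+=dx; z+=sl*dx
    hit=r.move_straight(tcp(x,y,z),feed=20,until_force=3.5)
    F=force(4)-B; e=F@AX-T
    if hit or abs(e)>1.5 or int(x)%20==1:
        p=np.array(r.get_position())-tcp(0,0,0)
        print("x %.1f(%.1f) y %.2f z %.2f sl %.4f Fa %.2f Fx %.2f Fy %.2f hit %d"%(x,p@CY,y,z,sl,F@AX,F@CY,F@WY,hit))
    if hit: x=p@CY
    c=np.clip(.45*e,-.8,.8); z+=c; sl=np.clip(sl+.12*c/5,-.05,.05); y=np.clip(y+.2*(F@WY),-4,4)
    if F@AX>7 or F@AX<.6: print("STOP",x,y,z,F@AX); break
p=np.array(r.get_position())-tcp(0,0,0); F=force(6)-B
print("end x %.1f y %.2f z %.2f Fa %.2f"%(p@CY,p@WY,p@WZ,F@AX),r.get_time_s()-t0,r.get_time_s())
s=r.grab_frame("scene"); save(s,"end.png",(215,150,305,230),7)
E
```

```text
start Fa 3.26 Fy -0.24 z 20.99 24.0
x 21.0(21.2) y -0.91 z 20.70 sl -0.0056 Fa 3.13 Fx -0.99 Fy 0.11 hit 0
x 41.0(41.3) y -1.00 z 19.98 sl -0.0167 Fa 3.34 Fx -0.21 Fy 0.27 hit 0
x 61.0(61.2) y -0.95 z 19.15 sl -0.0259 Fa 3.92 Fx -1.37 Fy 0.01 hit 0
x 81.0(81.2) y -1.13 z 18.76 sl -0.0250 Fa 3.47 Fx -0.49 Fy 0.41 hit 0
x 101.0(101.2) y -0.92 z 17.95 sl -0.0317 Fa 3.63 Fx -0.98 Fy -0.15 hit 0
x 121.0(121.2) y -1.01 z 17.43 sl -0.0301 Fa 3.27 Fx -0.40 Fy -0.30 hit 0
x 141.0(141.2) y -1.05 z 16.66 sl -0.0326 Fa 3.35 Fx -0.93 Fy -0.16 hit 0
end x 158.7 y -1.13 z 15.98 Fa 3.32 14.908299999999997 38.9083
```

The pass is done: axial force read about 3.1–3.9 N at the points logged, and z followed a steady slope. Now retract and move over the stand.

```bash
python3 - <<'E'
from h import *
np.set_printoptions(precision=2,suppress=True)
r.move_straight(tcp(157,-1,36),feed=60)
p=np.array(r.get_position()); r.move_straight(p-75*CX+45*Z,feed=150)
r.goto((450.5,179.7,245),Q0); r.move_straight((450.5,179.7,203),feed=150)
r.dwell(.2); print(force(),r.get_position(),r.get_width(),r.get_time_s())
s=r.grab_frame("scene"); w=r.grab_frame("wrist")
A=cv2.resize(s["frame"][140:290,180:270],(450,750),interpolation=cv2.INTER_CUBIC)[150:750]
Bm=cv2.resize(w["frame"][200:384,200:312],(350,575),interpolation=cv2.INTER_CUBIC)
Bm=cv2.copyMakeBorder(Bm,0,25,0,0,cv2.BORDER_CONSTANT)
cv2.imwrite("pics/ins.png",np.hstack([A,Bm])[:,:,::-1])
for n,z in(("mouth",95),("tip",203-101)): print(n,proj(s,(450.5,179.7,z)))
E
```

```text
[ 0.11 -0.29 -1.7 ] [450.9  179.66 203.79] 24.606101932699847 41.725
mouth [217.15 235.93]
tip [217.05 233.5 ]
```

View pics/ins.png

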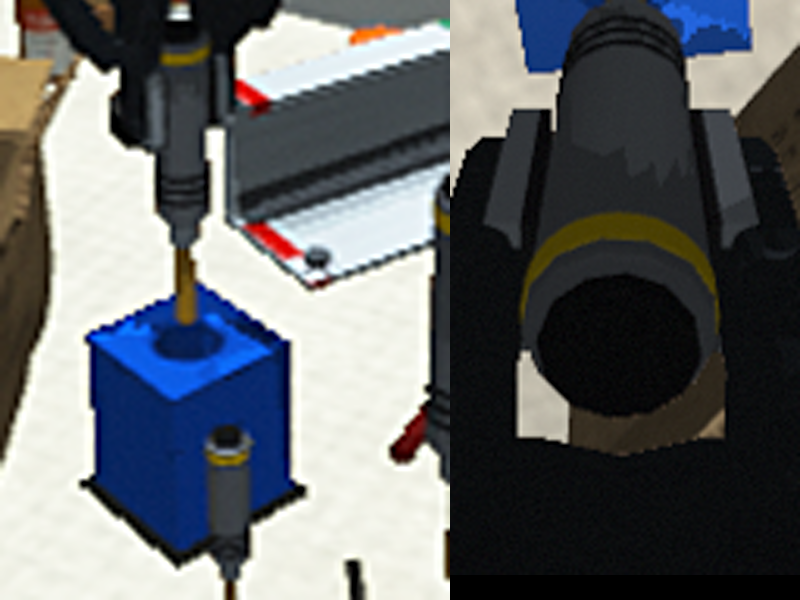

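The picture shows the probe upright, its tip at (185,322) just above the socket mouth at (188,340), as predicted. Insert it with force guards.

```bash
python3 - <<'E'
from h import *
np.set_printoptions(precision=2,suppress=True)
h1=r.move_straight((450.5,179.7,115),feed=60,until_force=8); print(h1,r.get_position(),force())
if not h1:
    h2=r.move_straight((450.5,179.7,102),feed=15,until_force=5); r.dwell(.1); print(h2,r.get_position(),force(),r.get_time_s())
E
```

```text
False [450.69 179.76 115.31] [-0.39 -0.05 -1.75]
True [450.55 179.75 106.19] [-1.01  0.28  5.53] 44.2917
```

Contact at TCP z=106.2, the same height as at the grasp, so the shoulder is on the ledge. Release and retreat.

```bash
python3 - <<'E'
from h import *
np.set_printoptions(precision=2,suppress=True)
r.gripper_to(85); print(r.get_width(),force())
r.move_straight((450.5,179.7,260),feed=150); r.dwell(.3)
w=r.grab_frame("wrist"); s=r.grab_frame("scene"); print(r.get_time_s(),force())
print("expected cap",proj(w,(450.3,180,159))*1.5, "scene",proj(s,(450.3,180,159)))
a=cv2.resize(w["frame"][0:250],(600,293)); b=cv2.resize(s["frame"][140:290,180:330],(300,300),interpolation=cv2.INTER_CUBIC)[:293]
save(w,"f1.png",(190,110,320,220),5) if 0 else cv2.imwrite("pics/fin.png",np.vstack([a,np.hstack([b,cv2.resize(w["frame"][115:215,205:305],(300,300),interpolation=cv2.INTER_CUBIC)[:293]])])[:,:,::-1])
E
```

```text
84.8927581735608 [ 0.19 -0.14 -0.02]
46.5583 [-0.05 -0.08  0.13]
expected cap [382.59 281.79] scene [216.13 212.99]
```

View pics/fin.png

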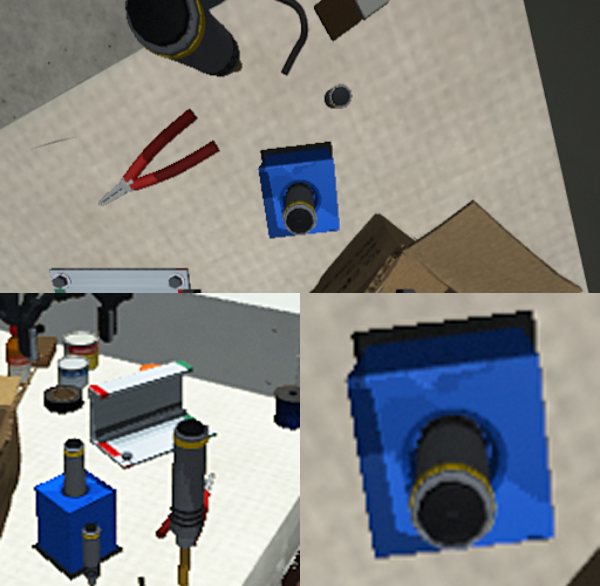

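The final picture shows the probe upright in its socket: the cap is at (299,218), which matches the position before the grasp. The pliers and other things are unmoved. Handing in.

```bash
python3 -c "
from workcell import r
print(r.close_job(), r.get_time_s())"
```

```text
the job is handed in; nothing more can be done
the job is handed in; nothing more can be done
```

The weld was drawn from the green end to the red end and the probe is back upright in its stand. I handed the job in at about 46.6 s of the 64 s allowed.

- **Probe:** I took the middle-sized one from the blue stand and leaned it 30° in under the flange.
- **Groove:** I found it by touch; the side force changed sign near y = -0.6 mm, with the ball at about z = 23 mm.
- **Pass:** I drew the nose from x = 1 to 158.7 mm along the weld in 14.9 s, at 20 mm/s commanded mean. The force along the probe was 3.1–3.9 N at the points printed. No reading between segments was more than 1.5 N from the 3.4 N target, and the force stop never tripped. The weld surface fell steadily by about 0.03 mm per mm.
- **Return:** the probe seated at TCP z = 106.2 mm, the same height as at the grasp. After release the wrist force was about zero, and the cap appeared where it was before the grasp.
- **Bystanders:** the pliers and the other things in view had not visibly moved. The final picture did not show every one of them clearly.
- **Disagreements:** the networks' point for the stand mouth was up to 10 mm from my measurement of the stand's corners, and one flange-edge report was far off. I used the corner measurements, and contact confirmed them.

Force was only read between the 5 mm segments, and the weld was covered from 1 to 158.7 mm of its 160 mm, relying on a channel position good to 1–2 mm.

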